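# Put the dried rolling pins away in their stands

### The arm

A 7-joint arm with a two-finger parallel gripper is mounted at the origin on the work surface. World frame = base frame: x ahead of the robot, y to its left, z up, the work surface at z = 0. Lengths are in m, angles in degrees, forces in N, time in s.
With the tool pointing down it reaches from about 0.425 to 0.875 m from the base axis. Payload 4.7 kg.
Tool frame: the origin (TCP) lies midway between the tips of the shut fingers; the grasp point (between the pads) lies 19 mm behind it; y points along the fingers, x is the direction in which the jaws open and shut, and the axes are right-handed (so a half turn about y gives the same grasp; the last joint's range is limited). The gripper opens to 87 mm and grips with 3 to 60 N. Pads are 19 mm wide; open, the fingers measure 117 mm over their backs; the gripper's body (75 mm by 190 mm) begins 51 mm behind the grasp point.
Start: joints at [-75.166, 18.392, -4.016, 83.108, 1.295, 78.541, -3.26], TCP at [0.158, 0.631, 0.223] pointing down, gripper open.
Joint ranges: [-163.93, 163.93], [-17.29, 119.83], [-79.2, 71.16], [3.27, 140.29], [-89.18, 269.18], [5.43, 117.66], [-154.24, 154.24]. Speed limits (degrees/s): [147.25, 147.25, 180, 180, 180, 180, 180].

### API

Orientations are given as [roll, pitch, yaw] about the fixed x, y, z axes, in that order (R = Rz(yaw) Ry(pitch) Rx(roll)).
In Python, from cell import env gives the robot as it stands.
- The arm moves only by the tool carry_out, never from a script. Its argument "targets" is a list of rows, each a list of 2 entries, a list of its own where there are three numbers: the shift along the tool's x, y, z in mm, then the turn, a rotation vector about the tool's x, y, z in degrees. A call has 1 to 12 rows; each row shifts and turns the commanded pose from where the row before left it, along the tool's axes as they then stand; what a row does not reach is not made up. A row lasts 1/10 s, in which the tool goes at most 50 mm and 8.59 degrees, less where a joint would pass 70% of its speed; a pose out of reach is approached as far as the arm can. A call with a gripper value outside its range is refused whole. "jaw" is the opening, from 0 (shut) to 1 (fully open), set as the call begins (left out, the last holds). The fingers move at their own pace and stop on an object; "squeeze" is the grip in N (left out, the last holds). Time passes only in rows, so rows that do not move let the fingers close. It gives the time, the measured TCP pose, the force and the opening at its end, in the units of the state.
- env.get_obs(): the state, without advancing time (a new reading comes with each control period).
- env.read_camera(name): name is "scene" or "top"; returns the picture (384x512x3 uint8, red, green, blue); there is no depth.
- env.get_calibration(name): a dict with "fx", "fy", "cx", "cy" (pixels), "R" (3x3) and "t" (3): a world point X has camera coordinates R X + t. Camera axes: x right, y down, z forward; pixel columns grow to the right and rows downward; lengths in m; the calibration is good to about 2 mm. A picture is of the moment at which its call begins. get_calibration takes no time and is no camera call.
- env.sign_off(): hands the job in, once; it reports no verdict.
Trained networks look in the newest picture that a camera, given by its name, has taken for a name from the list of things; names that differ only in an ending like _2 or _b are one class to them, and where a whole thing is asked for, a point or a joint stands for the part that bears it (a point fixed in the world has none). Each returns a list of dicts, best first, with "p" (0 to 1); they miss things now and then, are a little off and sometimes report something else, mostly with a low value. They report only what shows in the picture. A call takes as long as a camera call. They do not tell look-alikes from the thing itself.
- env.outline_of(camera, label): "mask" (384x512 bool, what is visible of it) and "xy" ([column, row] in pixels, amid what is visible of it).
The state is a dict: "time_s": time; "qpos": joint angles; "joint_velocities": joint speeds; "effort": joint torques, N m; "tool_pos": TCP position; "tool_rot": TCP orientation; "force": force on the tool from outside, world axes, zero at the start; "wrist_torque": the same for the moment, N m; "grip_width": finger opening in m.
Only numpy, scipy, OpenCV 4.12 (cv2) and the standard library are available. Lean on these libraries where they do the work, as an engineer would, in place of code of your own. Each camera call takes 0.05 s, during which the arm holds its last target.

### The job

Put the three wooden rolling pins away: lift each from its steel drying rest and lay it, without dropping it, in the brown wooden stand made for its length (shortest pin in the shortest stand, longest in the longest), so that it rests in both saddles between the end stops. Leave the whisk lying on its rest.

Things in the scene. Friction and masses are not known exactly. Their poses are not given: they have to be found in the camera images.
- pin_short_mid (a point): The shortest and thinnest of three pale wooden rolling pins: plain cylinder 110 mm long, 22 mm in diameter, lying level. Point: its centre; x along its axis, ends alike; y and z turn as it rolls. Starts in a steel rest (6 mm base 100 x 56 mm, two V saddles 10 mm thick, 38 mm either side of the middle, free between; pin's centre within 7 mm of the middle), axis 40 mm above the worktop.
- stand_short: Brown wooden stand of the short pin, fixed, 144 x 56 mm. Origin: centre of its underside; x along it, y across, z up. Base 8 mm thick; two 90 degree V saddles 10 mm thick at x = +-36 mm, 40 mm wide at the top, V from 24 to 44 mm up; end stops 6 mm thick, 46 mm high, 132 mm apart inside. Its pin, seated, has its axis 40 mm above the worktop over the middle line.
- pin_medium_mid (a point): The middle-sized of three pale wooden rolling pins: plain cylinder 150 mm long, 28 mm in diameter, lying level. Point: its centre; x along its axis, ends alike; y and z turn as it rolls. Starts in a steel rest (6 mm base 100 x 56 mm, two V saddles 10 mm thick, 38 mm either side of the middle, free between; pin's centre within 7 mm of the middle), axis 44 mm above the worktop.
- stand_medium: Brown wooden stand of the medium pin, fixed, 184 x 56 mm. Origin: centre of its underside; x along it, y across, z up. Base 8 mm thick; two 90 degree V saddles 10 mm thick at x = +-56 mm, 40 mm wide at the top, V from 24 to 44 mm up; end stops 6 mm thick, 46 mm high, 172 mm apart inside. Its pin, seated, has its axis 44 mm above the worktop over the middle line.
- pin_long_mid (a point): The longest and thickest of three pale wooden rolling pins: plain cylinder 190 mm long, 34 mm in diameter, lying level. Point: its centre; x along its axis, ends alike; y and z turn as it rolls. Starts in a steel rest (6 mm base 100 x 56 mm, two V saddles 10 mm thick, 38 mm either side of the middle, free between; pin's centre within 7 mm of the middle), axis 48 mm above the worktop.
- stand_long: Brown wooden stand of the long pin, fixed, 224 x 56 mm. Origin: centre of its underside; x along it, y across, z up. Base 8 mm thick; two 90 degree V saddles 10 mm thick at x = +-76 mm, 40 mm wide at the top, V from 24 to 44 mm up; end stops 6 mm thick, 46 mm high, 212 mm apart inside. Its pin, seated, has its axis 48 mm above the worktop over the middle line.
- whisk_mid (a point): Small whisk, to be left alone, 239 mm long: steel handle 18 mm in diameter, grey silicone-tipped wires bulging to 44 mm, lying level in a steel rest like the pins', axis 37 mm above the worktop. Point: on its axis near the rest's middle; x towards the wires, which end 119 mm from it; the handle ends 120 mm the other way.
Not all that is in view belongs to the job. What is shaped like the stand_long but purple is not meant.

How it is judged:
By the outcome, as a careful person would: the job done as asked, in the order asked, and still so for the second after the job is handed in, with the robot touching nothing.
It also fails if it takes over 83 s, if anything falls off the work surface, if the arm or the gripper's body presses on something with over 40 N, if the wrist force passes 120 N, or if a joint passes its speed limit or range.

## Working session

There is one attempt and no reset: what is moved stays moved. The work goes in short steps, Python scripts to look and compute and a tool call to move; the robot and the scene stay as the last step left them, time stands still between calls to the robot, and variables do not carry over. Pictures are saved under pics/ and viewed, and the job is handed in when it is done.

Besides the shell and the picture viewer there is one more tool, called after "Emit:" by a JSON object that holds its "name" and its "arguments". carry_out: Moves the arm, as the interface text tells. Its arguments: {"type":"object","properties":{"targets":{"type":"array","items":{"type":"array"}},"jaw":{"type":"number"},"squeeze":{"type":"number"}},"required":["targets"]}

```bash
ls; mkdir -p pics; python3 - <<'E'
from cell import env
import cv2,numpy as np
o=env.get_obs(); print({k:np.round(v,3) for k,v in o.items()})
for n in("scene","top"):
    im=env.read_camera(n); cv2.imwrite(f"pics/{n}0.png",im[:,:,::-1]); print(n,env.get_calibration(n))
E
```

```text
pics
{'time_s': np.float64(0.0), 'qpos': array([-75.166,  18.439,  -4.016,  83.176,   1.295,  78.542,  -3.259]), 'joint_velocities': array([-0.069,  0.009,  0.17 , -0.01 ,  0.035,  0.024, -0.002]), 'effort': array([ 0.0000e+00, -4.9131e+01, -4.0400e-01, -3.1252e+01, -6.4000e-02,
        4.4000e-02,  0.0000e+00]), 'tool_pos': array([0.157, 0.63 , 0.221]), 'tool_rot': array([-90.005,   0.112,  75.977]), 'force': array([ 0.032, -0.268, -0.884]), 'wrist_torque': array([ 0.011, -0.064, -0.016]), 'grip_width': np.float64(0.087)}
scene {'fx': 497.85180152163895, 'fy': 497.85180152163895, 'cx': 255.2107635256961, 'cy': 193.94911643988368, 'R': array([[-0.52478232,  0.85121335, -0.00627298],
       [ 0.6564703 ,  0.40000787, -0.6395627 ],
       [-0.54189507, -0.33974922, -0.76871335]]), 't': array([ 0.24717858, -0.26849818,  1.5063019 ])}
top {'fx': 347.71078182926993, 'fy': 347.71078182926993, 'cx': 252.54647821248287, 'cy': 184.88002890023384, 'R': array([[-0.02176725, -0.99911695, -0.0359375 ],
       [-0.98901624,  0.02677574, -0.1453614 ],
       [ 0.1461953 ,  0.03237865, -0.98872572]]), 't': array([0.03371421, 0.49263834, 0.94571273])}
```

View pics/scene0.png

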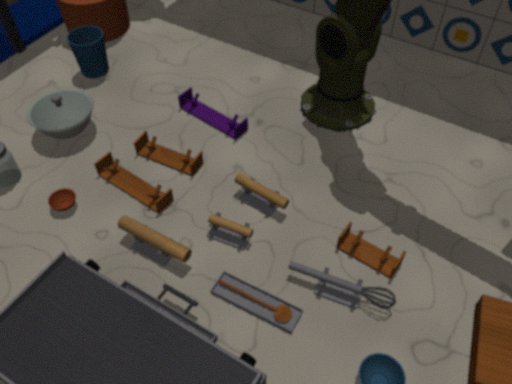

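View pics/top0.png

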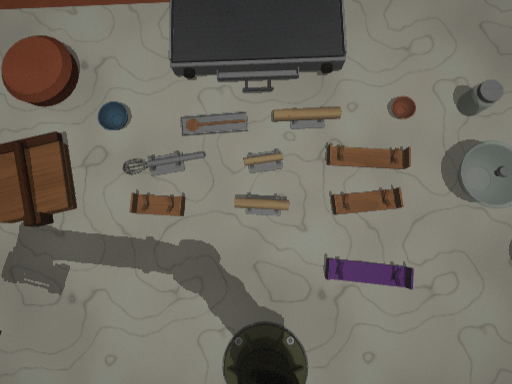

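```bash
cat > h.py <<'E'
from cell import env
import cv2,numpy as np
from scipy.optimize import minimize
CAL={n:env.get_calibration(n) for n in("scene","top")}
def proj(n,X):
    c=CAL[n]; P=np.asarray(X)@np.array(c["R"]).T+c["t"]; return np.c_[c["fx"]*P[:,0]/P[:,2]+c["cx"],c["fy"]*P[:,1]/P[:,2]+c["cy"]]
def back(n,uv,z):
    c=CAL[n];R=np.array(c["R"]);d=R.T@np.array([(uv[0]-c["cx"])/c["fx"],(uv[1]-c["cy"])/c["fy"],1]);o=-R.T@c["t"]
    return o+d*(z-o[2])/d[2]
def box(x0,x1,y0,y1,z0,z1): return np.array([[x,y,z] for x in(x0,x1) for y in(y0,y1) for z in(z0,z1)])
def stand(L):
    s={.144:.036,.184:.056,.224:.076}[L]; w=.028
    p=[box(-L/2,L/2,-w,w,0,.008)]
    for q in(-1,1):
        p.append(box(q*(L/2-.003)-.003,q*(L/2-.003)+.003,-w,w,0,.046))
        p.append(box(q*s-.005,q*s+.005,-.02,.02,0,.024))
        for k in(-1,1):
            p.append(np.array([[q*s+d,k*a,b] for d in(-.005,.005) for a,b in((.02,0),(.02,.044),(0,.024),(0,0))]))
    return p
def pin(L,D,z):
    t=np.linspace(0,2*np.pi,24,endpoint=False)
    return [np.array([[e*L/2,D/2*np.cos(a),z+D/2*np.sin(a)] for e in(-1,1) for a in t])]
def place(parts,x,y,yaw):
    c,s=np.cos(yaw),np.sin(yaw);R=np.array([[c,-s,0],[s,c,0],[0,0,1]])
    return [q@R.T+[x,y,0] for q in parts]
K=4
def render(n,parts):
    im=np.zeros((384*K,512*K),np.uint8)
    for q in parts:
        h=cv2.convexHull(((proj(n,q)+.5)*K-.5).astype(np.float32))
        cv2.fillConvexPoly(im,np.round(h*16).astype(np.int32),255,cv2.LINE_AA,4)
    return cv2.resize(im,(512,384),interpolation=cv2.INTER_AREA)/255.
def fit(parts,masks,x0):
    def cost(p):
        c=0
        for n,m in masks.items():
            r=render(n,place(parts,p[0],p[1],p[2])); c+=1-np.minimum(r,m).sum()/np.maximum(r,m).sum()
        return c
    S=np.array([x0]*4,float)+np.array([[0,0,0],[.012,0,0],[0,.012,0],[0,0,.12]])
    r=minimize(cost,x0,method="Nelder-Mead",options=dict(initial_simplex=S,xatol=1e-4,fatol=1e-5,maxiter=150))
    return r.x,r.fun
PINS=dict(pin_short_mid=(.110,.022,.040),pin_medium_mid=(.150,.028,.044),pin_long_mid=(.190,.034,.048))
ST=dict(stand_short=.144,stand_medium=.184,stand_long=.224)
E
cat > m.py <<'E'
from h import *
masks={}
ov={}
for n in("scene","top"):
    ov[n]=env.read_camera(n)[:,:,::-1].copy()
    for l in list(PINS)+list(ST)+["whisk_mid"]:
        r=env.outline_of(n,l)
        print(n,l,[(round(float(d["p"]),2),np.round(d["xy"]),int(d["mask"].sum())) for d in r])
        masks[n,l]=[d["mask"] for d in r]
import pickle;pickle.dump((masks,ov),open("masks.pkl","wb"))
E
python3 m.py
```

```text
scene pin_short_mid [(0.85, array([233., 224.]), 442)]
scene pin_medium_mid [(0.57, array([259., 188.]), 724)]
scene pin_long_mid [(0.82, array([152., 239.]), 1154)]
scene stand_short [(0.87, array([370., 250.]), 1465)]
scene stand_medium [(0.55, array([169., 159.]), 1343)]
scene stand_long [(0.9, array([209., 115.]), 1281), (0.75, array([134., 185.]), 1756), (0.63, array([370., 252.]), 1501)]
scene whisk_mid [(0.82, array([342., 282.]), 871), (0.55, array([261., 190.]), 665)]
top pin_short_mid [(0.74, array([262., 159.]), 272), (0.49, array([310., 112.]), 816)]
top pin_medium_mid [(0.7, array([263., 203.]), 517)]
top pin_long_mid [(0.78, array([309., 111.]), 817)]
top stand_short [(0.65, array([157., 204.]), 1069)]
top stand_medium [(0.92, array([365., 200.]), 1407)]
top stand_long [(0.93, array([367., 273.]), 1836), (0.61, array([369., 155.]), 1578)]
top whisk_mid [(0.82, array([155., 163.]), 562), (0.68, array([369., 156.]), 1623)]
```

```bash
cat > f.py <<'E'
from h import *
import pickle,json
masks,ov=pickle.load(open("masks.pkl","rb"))
res={}
for l in list(PINS)+list(ST):
    i=1 if l=="stand_long" else 0
    parts=pin(*PINS[l]) if l in PINS else stand(ST[l])
    z=PINS[l][2] if l in PINS else .015
    M={n:masks[n,l][i].astype(float) for n in("scene","top")}
    ys,xs=np.nonzero(M["top"]); P=np.array([back("top",(a,b),z)[:2] for a,b in zip(xs,ys)])
    c=P.mean(0); v=np.linalg.svd(P-c,full_matrices=False)[2][0]
    yaw=np.arctan2(v[1],v[0])%np.pi
    out=[]
    for sel in(("scene","top"),("scene",),("top",)):
        p,f=fit(parts,{n:M[n] for n in sel},[c[0],c[1],yaw]); out.append((np.round(p[:2],4),round(np.degrees(p[2]),1),round(f,3)))
        if len(sel)==2: res[l]=[float(k) for k in p]; q=place(parts,*p)
    print(l,out, "range %.3f"%np.hypot(*res[l][:2]))
    for n in ov:
        cs,_=cv2.findContours((render(n,q)>.5).astype(np.uint8),cv2.RETR_EXTERNAL,cv2.CHAIN_APPROX_NONE); cv2.drawContours(ov[n],cs,-1,(0,255,0),1)
json.dump(res,open("res.json","w"))
cv2.imwrite("pics/ovs.png",cv2.resize(ov["scene"][80:310,80:420],None,fx=2.3,fy=2.3)); cv2.imwrite("pics/ovt.png",cv2.resize(ov["top"][90:300,110:430],None,fx=2.4,fy=2.4))
E
python3 f.py
```

```text
pin_short_mid [(array([ 0.5665, -0.0102]), np.float64(97.9), np.float64(0.317)), (array([ 0.5654, -0.0103]), np.float64(97.0), np.float64(0.076)), (array([ 0.5688, -0.0111]), np.float64(98.1), np.float64(0.148))] range 0.567
pin_medium_mid [(array([ 0.4401, -0.002 ]), np.float64(86.0), np.float64(0.239)), (array([ 0.438, -0.003]), np.float64(84.9), np.float64(0.084)), (array([ 0.441, -0.001]), np.float64(85.9), np.float64(0.104))] range 0.440
pin_long_mid [(array([ 0.6933, -0.1359]), np.float64(91.0), np.float64(0.2)), (array([ 0.6915, -0.1374]), np.float64(91.0), np.float64(0.07)), (array([ 0.6947, -0.1362]), np.float64(90.8), np.float64(0.053))] range 0.707
stand_short [(array([0.4474, 0.295 ]), np.float64(85.2), np.float64(0.201)), (array([0.4431, 0.2945]), np.float64(85.6), np.float64(0.105)), (array([0.4483, 0.2959]), np.float64(85.3), np.float64(0.048))] range 0.536
stand_medium [(array([ 0.442 , -0.2953]), np.float64(94.2), np.float64(0.148)), (array([ 0.4392, -0.2965]), np.float64(94.8), np.float64(0.076)), (array([ 0.4428, -0.2951]), np.float64(94.2), np.float64(0.041))] range 0.532
stand_long [(array([ 0.5703, -0.3085]), np.float64(85.0), np.float64(0.191)), (array([ 0.5679, -0.3109]), np.float64(84.5), np.float64(0.079)), (array([ 0.5723, -0.3088]), np.float64(85.0), np.float64(0.071))] range 0.648
```

View pics/ovs.png

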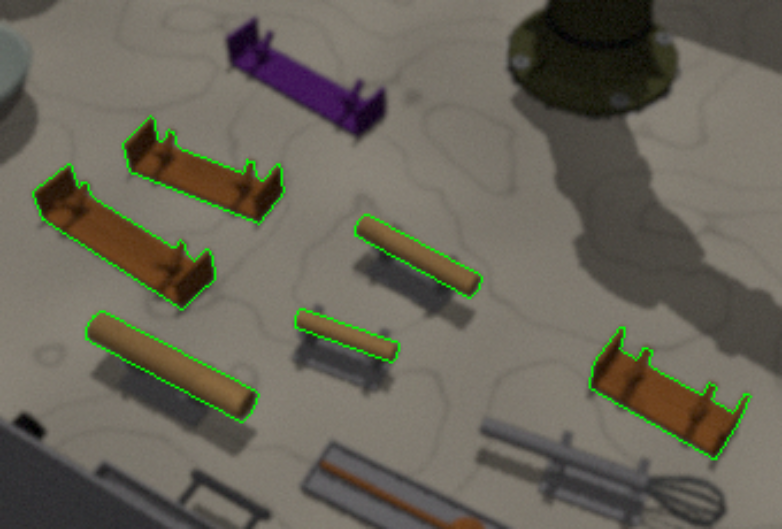

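View pics/ovt.png

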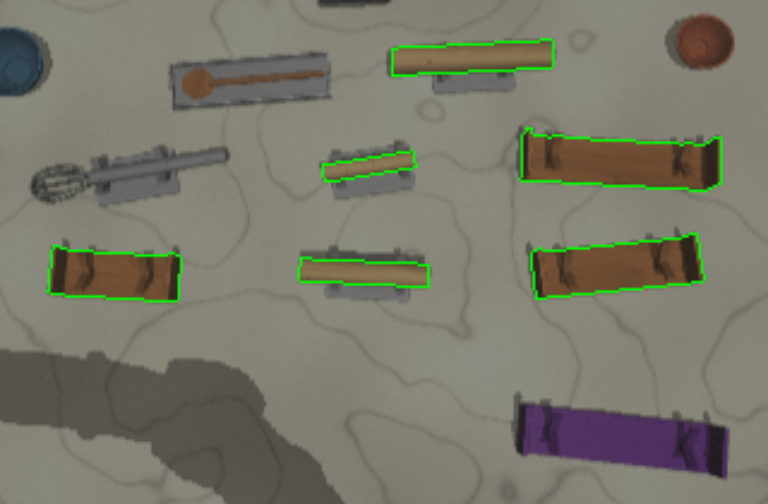

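```bash
python3 - <<'E'
from h import *
for z in (0,.03,.06,.09,.12): print(z,back("scene",(68,257),z)[:2],back("top",(343,66),z)[:2],'handle',back("top",(258,90),z)[:2],back("scene",(180,290),z)[:2])
print(back("top",(403,107),.02),back("top",(213,123),.01))
E
python3 - <<'E'
import cv2
a=cv2.imread('pics/scene0.png')[230:384,0:300];cv2.imwrite('pics/case_s.png',cv2.resize(a,None,fx=2.6,fy=2.6,interpolation=cv2.INTER_CUBIC))
a=cv2.imread('pics/top0.png')[0:140,160:400];cv2.imwrite('pics/case_t.png',cv2.resize(a,None,fx=3,fy=3,interpolation=cv2.INTER_CUBIC))
E
```

```text
0 [ 0.81750315 -0.30134289] [ 0.85840271 -0.2616619 ] handle [ 7.90929654e-01 -1.48393962e-04] [ 0.74985821 -0.02480033]
0.03 [ 0.8267585  -0.27977533] [ 0.84326091 -0.2541748 ] handle [ 7.77796233e-01 -4.45420372e-04] [ 0.7611681  -0.01163198]
0.06 [ 0.83601386 -0.25820776] [ 0.82811911 -0.24668771] handle [ 7.64662812e-01 -7.42446782e-04] [0.77247798 0.00153636]
0.09 [ 0.84526921 -0.23664019] [ 0.81297731 -0.23920061] handle [ 0.75152939 -0.00103947] [0.78378786 0.01470471]
0.12 [ 0.85452456 -0.21507263] [ 0.79783551 -0.23171351] handle [ 0.73839597 -0.0013365 ] [0.79509774 0.02787305]
[ 0.71395499 -0.42280968  0.02      ] [0.68762485 0.13688046 0.01      ]
```

View pics/case_s.png

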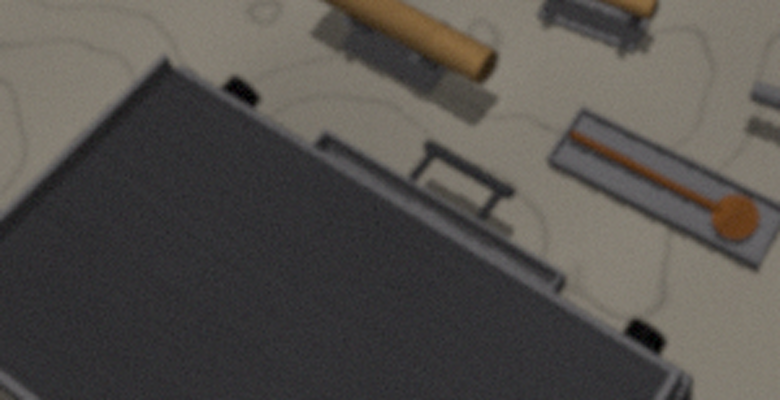

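View pics/case_t.png

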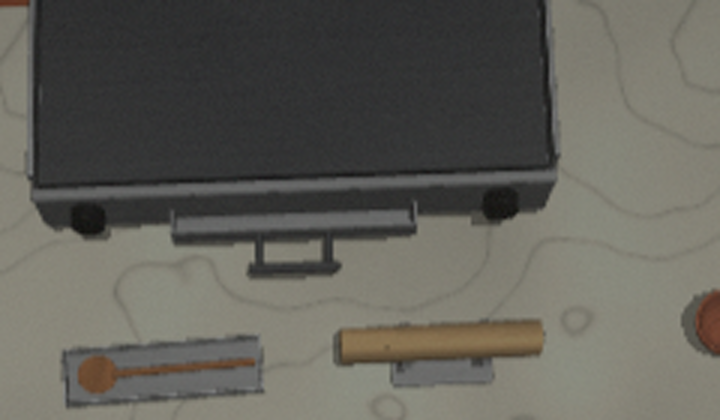

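```bash
cat > p.py <<'E'
import sys,numpy as np
from scipy.spatial.transform import Rotation as Ro
from cell import env
x,y,z,yaw=map(float,sys.argv[1:5])
o=env.get_obs(); R=Ro.from_euler('xyz',o['tool_rot'],degrees=True); T=Ro.from_euler('xyz',[-90,0,yaw],degrees=True)
print('t',round(float(o['time_s']),2),'pos',np.round(o['tool_pos'],4),'rot',np.round(o['tool_rot'],2),'F',np.round(o['force'],1),'w',round(float(o['grip_width']),4),'q',np.round(o['qpos'],0))
print('turn',np.round((R.inv()*T).as_rotvec(degrees=True),2),'then shift mm',np.round(T.inv().apply(np.array([x,y,z])-o['tool_pos'])*1000,1), 'shift if before turn',np.round(R.inv().apply(np.array([x,y,z])-o['tool_pos'])*1000,1))
E
python3 p.py .6931 -.1368 .15 1
```

```text
t 0.9 pos [0.1575 0.6306 0.2226] rot [-9.000e+01 -1.000e-02  7.598e+01] F [1.6 0.2 0.2] w 0.0868 q [-75.  18.  -4.  83.   1.  79.  -3.]
turn [-0.000e+00  7.498e+01  1.000e-02] then shift mm [ 522.1   72.6 -776.7] shift if before turn [-614.8   72.6 -705.5]
```

Emit:
{"name": "carry_out", "arguments": {"targets": [[[0, 0, 0], [0, 6.25, 0]], [[0, 0, 0], [0, 6.25, 0]], [[0, 0, 0], [0, 6.25, 0]], [[0, 0, 0], [0, 6.25, 0]], [[0, 0, 0], [0, 6.25, 0]], [[0, 0, 0], [0, 6.25, 0]], [[0, 0, 0], [0, 6.25, 0]], [[0, 0, 0], [0, 6.25, 0]], [[0, 0, 0], [0, 6.25, 0]], [[0, 0, 0], [0, 6.25, 0]], [[0, 0, 0], [0, 6.25, 0]], [[0, 0, 0], [0, 6.25, 0]]], "jaw": 0.8, "squeeze": 20}}

```text
time_s: 2.1
tool_pos: [0.1575, 0.6306, 0.2226]
tool_rot: [-90.0, -0.0, 0.7]
force: [-0.1, -0.1, 0.4]
grip_width: 0.0696
```

Emit:
{"name": "carry_out", "arguments": {"targets": [[[10, 0, -15], [0, 0, 0]], [[22, 0, -33], [0, 0, 0]], [[22, 0, -33], [0, 0, 0]], [[22, 0, -33], [0, 0, 0]], [[22, 0, -33], [0, 0, 0]], [[22, 0, -33], [0, 0, 0]], [[22, 0, -33], [0, 0, 0]], [[22, 0, -33], [0, 0, 0]], [[22, 0, -33], [0, 0, 0]], [[22, 0, -33], [0, 0, 0]], [[22, 0, -33], [0, 0, 0]], [[22, 0, -33], [0, 0, 0]]]}}

```text
time_s: 3.3
tool_pos: [0.4167, 0.2556, 0.2229]
tool_rot: [-89.9, -0.0, 1.0]
force: [0.6, -0.5, -0.6]
grip_width: 0.0695
```

```bash
python3 p.py .6931 -.1368 .15 1
```

```text
t 3.3 pos [0.4167 0.2556 0.2229] rot [-8.995e+01 -3.000e-02  9.800e-01] F [ 0.6 -0.5 -0.6] w 0.0695 q [-59.  -2.  24. 106.   1.  76. -34.]
turn [-0.05 -0.02  0.03] then shift mm [ 269.5   72.9 -397.2] shift if before turn [ 269.6   72.7 -397.1]
```

Emit:
{"name": "carry_out", "arguments": {"targets": [[[22, 0, -33], [0, 0, 0]], [[22, 0, -33], [0, 0, 0]], [[22, 0, -33], [0, 0, 0]], [[22, 0, -33], [0, 0, 0]], [[22, 0, -33], [0, 0, 0]], [[22, 0, -33], [0, 0, 0]], [[22, 0, -33], [0, 0, 0]], [[22, 10, -33], [0, 0, 0]], [[22, 15, -33], [0, 0, 0]], [[22, 20, -33], [0, 0, 0]], [[22, 15, -33], [0, 0, 0]], [[20, 10, -25], [0, 0, 0]]]}}

```text
time_s: 4.5
tool_pos: [0.6847, -0.1289, 0.1509]
tool_rot: [-90.0, 0.1, 0.9]
force: [-0.6, 0.6, 0.1]
grip_width: 0.0696
```

```bash
python3 - <<'E'
from h import *
for n in("scene","top"): cv2.imwrite(f"pics/{n}1.png",env.read_camera(n)[:,:,::-1])
E
python3 p.py .6931 -.1368 .029 1
```

```text
t 4.6 pos [ 0.6842 -0.1319  0.1499] rot [-90.23   0.19   0.65] F [-0.9 -0.3 -0.2] w 0.0696 q [-20.  31.  41.  82. -20.  75.  23.]
turn [ 0.23 -0.35 -0.19] then shift mm [  8.8 120.9  -5.1] shift if before turn [  9.2 120.9  -4.6]
```

View pics/scene1.png

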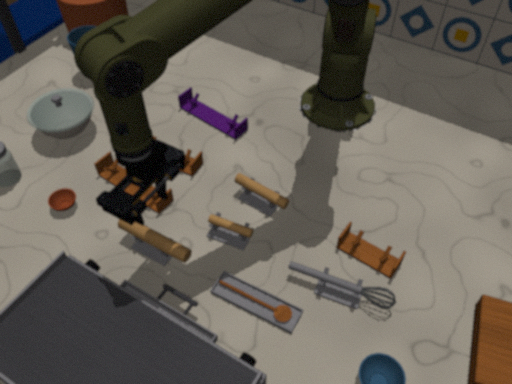

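View pics/top1.png

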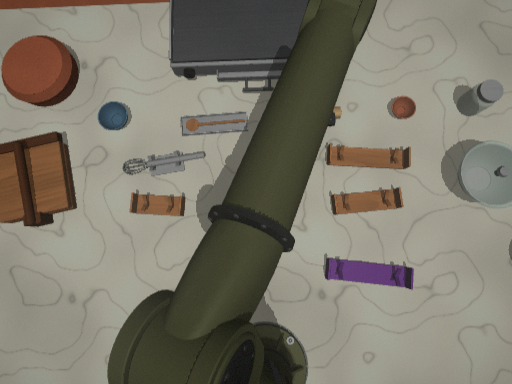

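Emit:
{"name": "carry_out", "arguments": {"targets": [[[9, 0, -5], [0, -0.3, 0]], [[0, 20, 0], [0, 0, 0]], [[0, 20, 0], [0, 0, 0]], [[0, 15, 0], [0, 0, 0]], [[0, 0, 0], [0, 0, 0]]]}}

```text
time_s: 5.1
tool_pos: [0.6926, -0.1293, 0.0956]
tool_rot: [-89.9, 0.2, 1.4]
force: [-0.6, -1.4, -0.2]
grip_width: 0.0696
```

```bash
python3 - <<'E'
from h import *
cv2.imwrite(f"pics/s2.png",cv2.resize(env.read_camera("scene")[120:300,60:260,::-1],None,fx=3,fy=3))
E
python3 p.py .6931 -.1368 .029 1
```

```text
t 5.15 pos [ 0.6933 -0.13    0.0971] rot [-8.995e+01  7.000e-02  1.360e+00] F [ 0.5 -0.1  0.3] w 0.0693 q [-19.  34.  40.  84. -23.  70.  25.]
turn [-0.05  0.36 -0.07] then shift mm [-0.4 68.1 -6.8] shift if before turn [-0.3 68.1 -6.9]
```

View pics/s2.png

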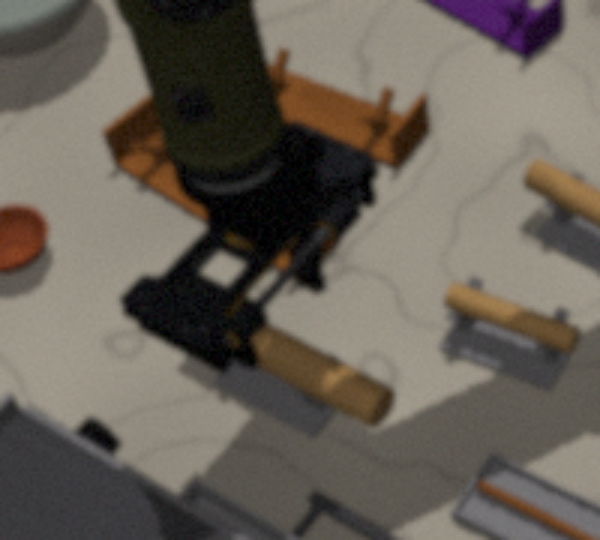

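Emit:
{"name": "carry_out", "arguments": {"targets": [[[0, 8, -7], [0, 0.3, 0]], [[0, 15, 0], [0, 0, 0]], [[0, 15, 0], [0, 0, 0]], [[0, 15, 0], [0, 0, 0]], [[0, 10, 0], [0, 0, 0]], [[0, 5, 0], [0, 0, 0]], [[0, 0, 0], [0, 0, 0]], [[0, 0, 0], [0, 0, 0]]]}}

```text
time_s: 5.95
tool_pos: [0.6941, -0.1385, 0.0299]
tool_rot: [-90.0, -0.0, 1.0]
force: [-0.1, -0.7, 1.0]
grip_width: 0.0697
```

Emit:
{"name": "carry_out", "arguments": {"targets": [[[0, 0, 0], [0, 0, 0]], [[0, 0, 0], [0, 0, 0]], [[0, 0, 0], [0, 0, 0]], [[0, 0, 0], [0, 0, 0]], [[0, 0, 0], [0, 0, 0]], [[0, 0, 0], [0, 0, 0]]], "jaw": 0.2, "squeeze": 20}}

```text
time_s: 6.55
tool_pos: [0.6928, -0.1383, 0.0296]
tool_rot: [-90.0, 0.1, 1.0]
force: [-4.0, 0.4, 1.8]
grip_width: 0.0333
```

```bash
python3 p.py .6931 -.1368 .029 1
```

```text
t 6.55 pos [ 0.6928 -0.1383  0.0296] rot [-89.97   0.12   0.96] F [-4.   0.4  1.8] w 0.0333 q [-17.  38.  38.  86. -25.  64.  27.]
turn [-0.03 -0.04 -0.12] then shift mm [0.4 0.6 1.5] shift if before turn [0.4 0.6 1.5]
```

Emit:
{"name": "carry_out", "arguments": {"targets": [[[0, -4, 0], [0, 0, 0]], [[0, -10, 0], [0, 0, 0]], [[0, -16, 0], [0, 0, 0]], [[0, -20, 0], [0, 0, 0]], [[0, -20, 0], [0, 0, 0]], [[0, 0, 0], [0, 0, 0]], [[0, 0, 0], [0, 0, 0]]], "squeeze": 25}}

```text
time_s: 7.25
tool_pos: [0.6943, -0.1384, 0.1006]
tool_rot: [-90.0, -0.1, 1.0]
force: [-0.9, -0.4, -1.4]
grip_width: 0.0332
```

```bash
python3 - <<'E'
from h import *
cv2.imwrite(f"pics/s3.png",cv2.resize(env.read_camera("scene")[120:300,60:260,::-1],None,fx=3,fy=3))
E
python3 p.py .5701 -.3098 .10 -5.2
```

```text
t 7.3 pos [ 0.6936 -0.1382  0.0994] rot [-8.998e+01  1.000e-02  9.800e-01] F [-0.7 -0.  -2.1] w 0.0339 q [-19.  34.  40.  83. -23.  70.  25.]
turn [-0.02  6.18 -0.01] then shift mm [-107.4   -0.6 -182.1] shift if before turn [-126.4   -0.7 -169.5]
```

View pics/s3.png

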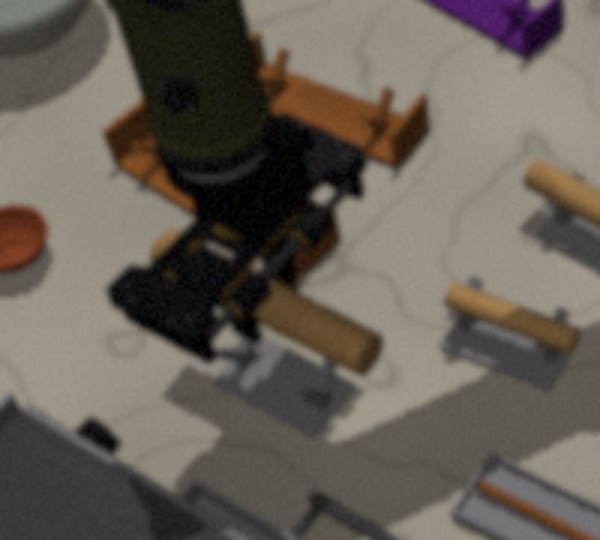

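Emit:
{"name": "carry_out", "arguments": {"targets": [[[0, 0, 0], [0, 3.1, 0]], [[0, 0, 0], [0, 3.1, 0]], [[-8, 0, -13], [0, 0, 0]], [[-15, 0, -26], [0, 0, 0]], [[-18, 0, -31], [0, 0, 0]], [[-18, 0, -31], [0, 0, 0]], [[-18, 0, -31], [0, 0, 0]], [[-16, 0, -26], [0, 0, 0]], [[-10, 0, -16], [0, 0, 0]], [[-4, 0, -8], [0, 0, 0]], [[0, 0, 0], [0, 0, 0]], [[0, 0, 0], [0, 0, 0]]]}}

```text
time_s: 8.5
tool_pos: [0.5719, -0.3081, 0.0993]
tool_rot: [-89.9, -0.0, -5.1]
force: [-0.3, 0.7, -1.3]
grip_width: 0.0332
```

```bash
python3 - <<'E'
from h import *
for n in("scene","top"): cv2.imwrite(f"pics/{n}4.png",env.read_camera(n)[:,:,::-1])
cv2.imwrite(f"pics/s4.png",cv2.resize(env.read_camera("scene")[80:280,60:260,::-1],None,fx=3,fy=3))
E
python3 p.py .5701 -.3098 .030 -5.2
```

```text
t 8.65 pos [ 0.572  -0.3079  0.0993] rot [-89.96  -0.    -5.04] F [-0.3  0.7 -0.6] w 0.033 q [ -8.  28.  45.  93. -21.  68.  37.]
turn [-0.04  0.16  0.  ] then shift mm [-1.7 69.3 -2. ] shift if before turn [-1.7 69.3 -2.1]
```

View pics/s4.png

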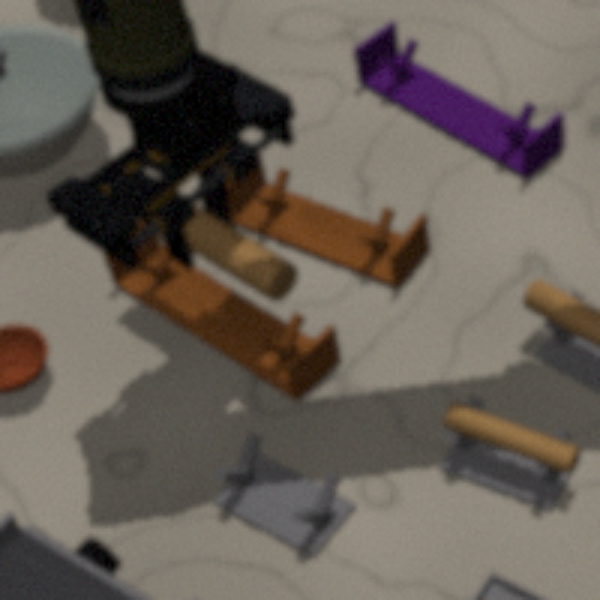

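View pics/top4.png

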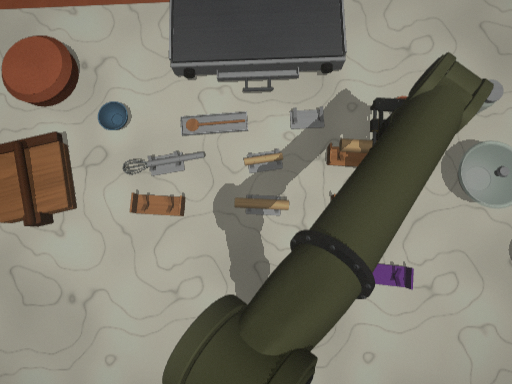

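Emit:
{"name": "carry_out", "arguments": {"targets": [[[-2, 0, -2], [0, 0.2, 0]], [[0, 15, 0], [0, 0, 0]], [[0, 18, 0], [0, 0, 0]], [[0, 15, 0], [0, 0, 0]], [[0, 8, 0], [0, 0, 0]], [[0, 4, 0], [0, 0, 0]], [[0, 3, 0], [0, 0, 0]], [[0, 2, 0], [0, 0, 0]], [[0, 0, 0], [0, 0, 0]], [[0, 0, 0], [0, 0, 0]]]}}

```text
time_s: 9.65
tool_pos: [0.5688, -0.3119, 0.0351]
tool_rot: [-90.0, -0.1, -5.4]
force: [-0.4, 0.1, -0.5]
grip_width: 0.0333
```

```bash
python3 - <<'E'
from h import *
cv2.imwrite(f"pics/s5.png",cv2.resize(env.read_camera("scene")[80:280,60:260,::-1],None,fx=3,fy=3))
E
python3 p.py .5701 -.3098 .030 -5.2
```

```text
t 9.7 pos [ 0.5688 -0.3118  0.0351] rot [-9.001e+01 -5.000e-02 -5.420e+00] F [-0.5 -0.7 -0.8] w 0.0333 q [ -6.  32.  43.  96. -24.  61.  39.]
turn [ 0.01 -0.22  0.05] then shift mm [1.1 5.1 2.1] shift if before turn [1.1 5.1 2.1]
```

View pics/s5.png

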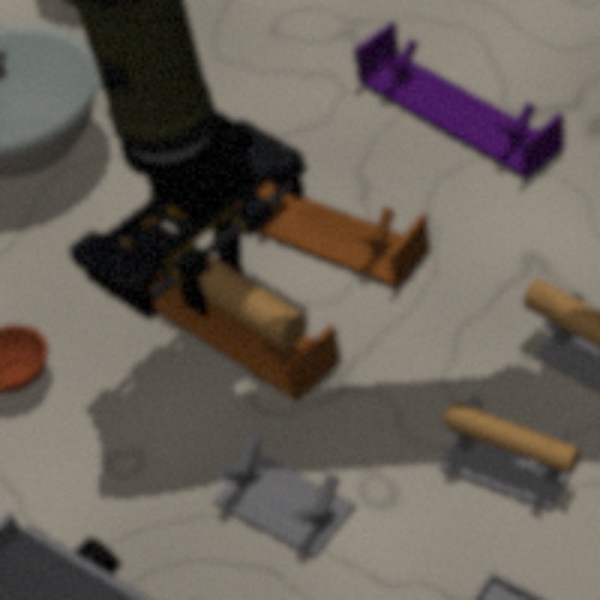

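Emit:
{"name": "carry_out", "arguments": {"targets": [[[1, 1, 2], [0, 0, 0]], [[0, 1, 0], [0, 0, 0]], [[0, 1, 0], [0, 0, 0]], [[0, 1, 0], [0, 0, 0]], [[0, 0.5, 0], [0, 0, 0]], [[0, 0, 0], [0, 0, 0]], [[0, 0, 0], [0, 0, 0]]]}}

```text
time_s: 10.4
tool_pos: [0.5699, -0.3098, 0.0303]
tool_rot: [-90.0, -0.0, -5.4]
force: [-0.0, 0.1, 1.8]
grip_width: 0.0334
```

Emit:
{"name": "carry_out", "arguments": {"targets": [[[0, 0.5, 0], [0, 0, 0]], [[0, 0.5, 0], [0, 0, 0]], [[0, 0, 0], [0, 0, 0]], [[0, 0, 0], [0, 0, 0]]]}}

```text
time_s: 10.8
tool_pos: [0.5702, -0.3099, 0.0299]
tool_rot: [-90.0, -0.1, -5.4]
force: [-0.2, 1.8, 5.2]
grip_width: 0.0335
```

Seated (upward force 5 N, at expected height). Release to moderate opening.

Emit:
{"name": "carry_out", "arguments": {"targets": [[[0, 0, 0], [0, 0, 0]], [[0, 0, 0], [0, 0, 0]], [[0, 0, 0], [0, 0, 0]], [[0, 0, 0], [0, 0, 0]], [[0, 0, 0], [0, 0, 0]]], "jaw": 0.75}}

```text
time_s: 11.3
tool_pos: [0.5695, -0.3098, 0.0288]
tool_rot: [-90.0, 0.0, -5.4]
force: [-0.5, -0.3, 0.3]
grip_width: 0.0622
```

Emit:
{"name": "carry_out", "arguments": {"targets": [[[0, -8, 0], [0, 0, 0]], [[0, -20, 0], [0, 0, 0]], [[0, -30, 0], [0, 0, 0]], [[0, -30, 0], [0, 0, 0]], [[0, -20, 0], [0, 0, 0]], [[0, 0, 0], [0, 0, 0]]]}}

```text
time_s: 11.9
tool_pos: [0.5715, -0.3113, 0.1412]
tool_rot: [-90.1, -0.4, -5.4]
force: [0.6, 0.4, -0.1]
grip_width: 0.0651
```

```bash
python3 - <<'E'
from h import *
cv2.imwrite(f"pics/s6.png",cv2.resize(env.read_camera("scene")[80:280,60:260,::-1],None,fx=3,fy=3))
E
python3 p.py .4395 -.0021 .10 -4.6; python3 p.py .5671 -.0107 .10 7.5
```

```text
t 11.95 pos [ 0.5705 -0.3104  0.1389] rot [-90.04  -0.19  -5.43] F [-0.   0.2 -0.9] w 0.0652 q [ -9.  26.  46.  91. -20.  71.  35.]
turn [ 0.04 -0.83  0.19] then shift mm [-155.3   38.9  296.8] shift if before turn [-159.7   38.2  294.6]
t 11.95 pos [ 0.5705 -0.3104  0.1389] rot [-90.04  -0.19  -5.43] F [-0.   0.2 -0.9] w 0.0652 q [ -9.  26.  46.  91. -20.  71.  35.]
turn [  0.06 -12.93   0.19] then shift mm [ 35.7  38.9 297.6] shift if before turn [-31.9  38.6 298.1]
```

View pics/s6.png

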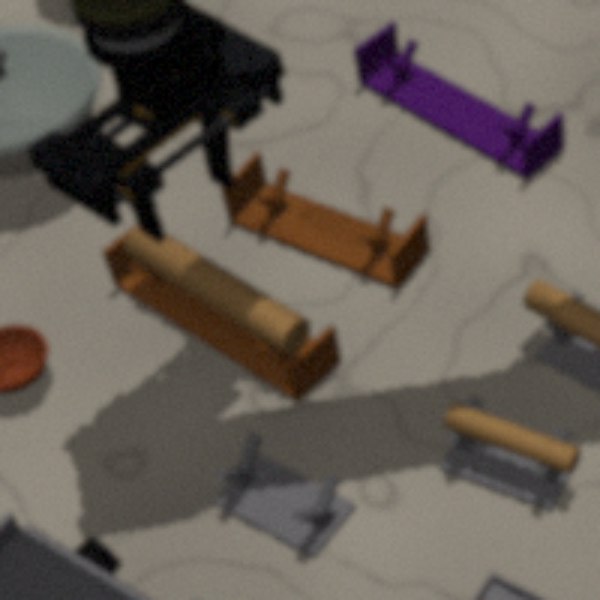

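Emit:
{"name": "carry_out", "arguments": {"targets": [[[-9, 0, 17], [0, -1, 0]], [[-18, 0, 34], [0, 0, 0]], [[-20, 0, 38], [0, 0, 0]], [[-20, 0, 38], [0, 0, 0]], [[-20, 0, 38], [0, 0, 0]], [[-20, 0, 38], [0, 0, 0]], [[-19, 0, 36], [0, 0, 0]], [[-15, 0, 30], [0, 0, 0]], [[-10, 0, 20], [0, 0, 0]], [[-4, 0, 8], [0, 0, 0]], [[0, 0, 0], [0, 0, 0]], [[0, 0, 0], [0, 0, 0]]]}}

```text
time_s: 13.15
tool_pos: [0.4385, -0.0028, 0.1368]
tool_rot: [-90.0, 0.0, -4.5]
force: [-0.2, -1.0, -0.4]
grip_width: 0.0654
```

```bash
python3 p.py .4395 -.0021 .10 -4.4
```

```text
t 13.15 pos [ 0.4385 -0.0028  0.1368] rot [-9.005e+01  1.000e-02 -4.500e+00] F [-0.2 -1.  -0.4] w 0.0654 q [-42.  -6.  37. 119.   4.  66. -11.]
turn [ 0.05 -0.1  -0.01] then shift mm [ 0.9 36.8  0.8] shift if before turn [ 0.9 36.8  0.8]
```

Emit:
{"name": "carry_out", "arguments": {"targets": [[[1, 15, 1], [0, 0, 0]], [[0, 20, 0], [0, 0, 0]], [[0, 20, 0], [0, 0, 0]], [[0, 0, 0], [0, 0, 0]], [[0, 0, 0], [0, 0, 0]]]}}

```text
time_s: 13.65
tool_pos: [0.4396, -0.002, 0.0822]
tool_rot: [-90.1, 0.0, -4.6]
force: [0.5, 0.5, -0.7]
grip_width: 0.0653
```

```bash
python3 - <<'E'
from h import *
cv2.imwrite(f"pics/s7.png",cv2.resize(env.read_camera("scene")[80:280,160:360,::-1],None,fx=3,fy=3))
E
python3 p.py .4395 -.0021 .025 -4.4
```

```text
t 13.7 pos [ 0.4402 -0.0016  0.0827] rot [-9.002e+01 -5.000e-02 -4.520e+00] F [-0.6 -0.1 -0.6] w 0.0651 q [-42.  -2.  39. 122.   1.  59.  -8.]
turn [ 0.02 -0.12  0.05] then shift mm [-0.6 57.7 -0.6] shift if before turn [-0.7 57.7 -0.6]
```

View pics/s7.png

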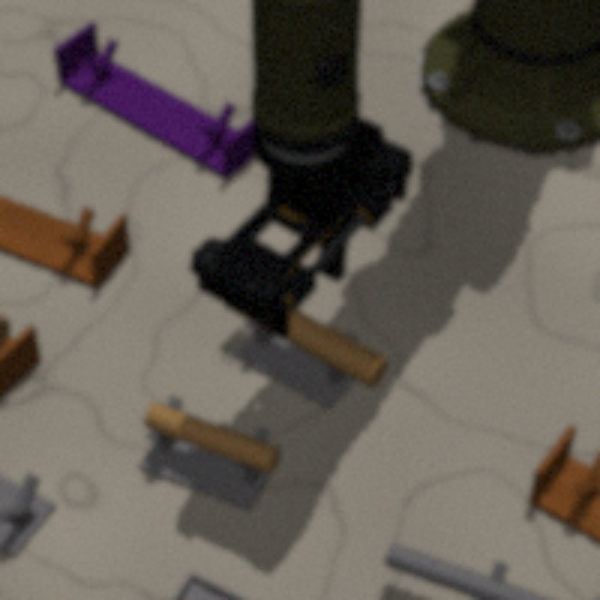

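Emit:
{"name": "carry_out", "arguments": {"targets": [[[0, 10, 0], [0, 0, 0]], [[0, 16, 0], [0, 0, 0]], [[0, 16, 0], [0, 0, 0]], [[0, 10, 0], [0, 0, 0]], [[0, 5.5, 0], [0, 0, 0]], [[0, 0, 0], [0, 0, 0]], [[0, 0, 0], [0, 0, 0]]]}}

```text
time_s: 14.4
tool_pos: [0.4399, -0.0006, 0.025]
tool_rot: [-90.0, -0.0, -4.4]
force: [0.4, 0.2, 1.4]
grip_width: 0.0656
```

Emit:
{"name": "carry_out", "arguments": {"targets": [[[0, 0, 0], [0, 0, 0]], [[0, 0, 0], [0, 0, 0]], [[0, 0, 0], [0, 0, 0]], [[0, 0, 0], [0, 0, 0]], [[0, 0, 0], [0, 0, 0]], [[0, 0, 0], [0, 0, 0]]], "jaw": 0.15, "squeeze": 20}}

```text
time_s: 15.0
tool_pos: [0.4394, -0.0006, 0.0246]
tool_rot: [-90.0, 0.0, -4.4]
force: [0.3, 0.3, -0.2]
grip_width: 0.0277
```

```bash
python3 p.py .4395 -.0021 .025 -4.4
```

```text
t 15.0 pos [ 0.4394 -0.0006  0.0246] rot [-89.99   0.    -4.42] F [ 0.3  0.3 -0.2] w 0.0277 q [-41.   5.  39. 125.  -4.  51.  -4.]
turn [-0.01 -0.02 -0.  ] then shift mm [ 0.2 -0.4 -1.5] shift if before turn [ 0.2 -0.4 -1.5]
```

Emit:
{"name": "carry_out", "arguments": {"targets": [[[0, -4, 0], [0, 0, 0]], [[0, -10, 0], [0, 0, 0]], [[0, -16, 0], [0, 0, 0]], [[0, -20, 0], [0, 0, 0]], [[0, -20, 0], [0, 0, 0]], [[0, -5, 0], [0, 0, 0]], [[0, 0, 0], [0, 0, 0]], [[0, 0, 0], [0, 0, 0]]], "squeeze": 25}}

```text
time_s: 15.8
tool_pos: [0.4389, -0.0006, 0.099]
tool_rot: [-90.0, 0.0, -4.4]
force: [-1.0, 0.3, -0.8]
grip_width: 0.0273
```

```bash
python3 - <<'E'
from h import *
cv2.imwrite(f"pics/s8.png",cv2.resize(env.read_camera("scene")[80:280,160:360,::-1],None,fx=3,fy=3))
E
python3 p.py .441 -.2945 .10 4.3
```

```text
t 15.85 pos [ 0.4387 -0.0007  0.0987] rot [-9.003e+01  8.000e-02 -4.430e+00] F [ 1.6 -0.5 -0.9] w 0.0269 q [-42.  -3.  38. 122.   2.  61.  -9.]
turn [ 0.02 -8.73 -0.08] then shift mm [ -19.7   -1.3 -293.1] shift if before turn [  25.    -1.2 -292.7]
```

View pics/s8.png

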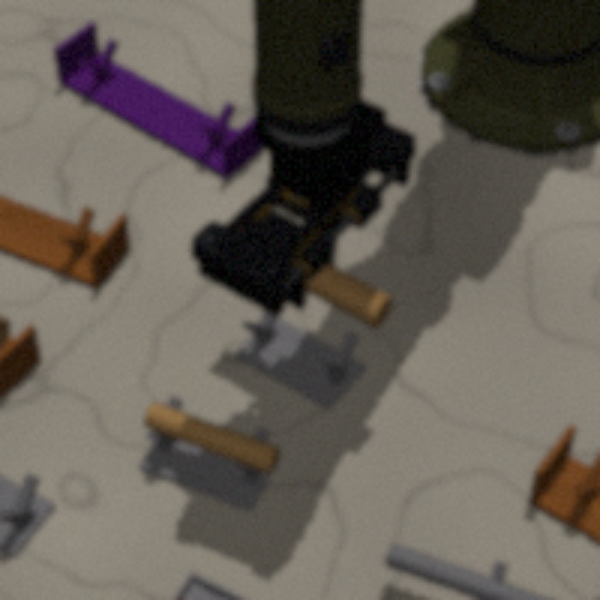

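Emit:
{"name": "carry_out", "arguments": {"targets": [[[0, 0, 0], [0, -4.4, 0]], [[0, 0, 0], [0, -4.3, 0]], [[-1, 0, -15], [0, 0, 0]], [[-2, 0, -30], [0, 0, 0]], [[-3, 0, -40], [0, 0, 0]], [[-3, 0, -40], [0, 0, 0]], [[-3, 0, -40], [0, 0, 0]], [[-3, 0, -40], [0, 0, 0]], [[-2, 0, -38], [0, 0, 0]], [[-2, 0, -30], [0, 0, 0]], [[-1, 0, -15], [0, 0, 0]], [[0, 0, -5], [0, 0, 0]]]}}

```text
time_s: 17.05
tool_pos: [0.4399, -0.2964, 0.0986]
tool_rot: [-90.1, 0.2, 4.1]
force: [0.3, -0.2, -0.4]
grip_width: 0.0274
```

Emit:
{"name": "carry_out", "arguments": {"targets": [[[0, 0, 0], [0, 0, 0]], [[0, 0, 0], [0, 0, 0]]]}}

```text
time_s: 17.25
tool_pos: [0.4412, -0.293, 0.0989]
tool_rot: [-89.9, 0.1, 4.3]
force: [0.5, 0.4, -0.7]
grip_width: 0.0275
```

```bash
python3 p.py .441 -.2943 .025 4.3
```

```text
t 17.25 pos [ 0.4412 -0.293   0.0989] rot [-8.993e+01  5.000e-02  4.340e+00] F [ 0.5  0.4 -0.7] w 0.0275 q [-19.  14.  56. 110. -13.  62.  47.]
turn [-0.07  0.04 -0.05] then shift mm [-0.3 73.9 -1.3] shift if before turn [-0.3 73.9 -1.4]
```

Emit:
{"name": "carry_out", "arguments": {"targets": [[[0, 10, -1], [0, 0, 0]], [[0, 18, 0], [0, 0, 0]], [[0, 18, 0], [0, 0, 0]], [[0, 12, 0], [0, 0, 0]], [[0, 7, 0], [0, 0, 0]], [[0, 3, 0], [0, 0, 0]], [[0, 0, 0], [0, 0, 0]], [[0, 0, 0], [0, 0, 0]]]}}

```text
time_s: 18.05
tool_pos: [0.4418, -0.2956, 0.0321]
tool_rot: [-90.0, -0.1, 4.3]
force: [0.4, 0.0, -2.0]
grip_width: 0.0274
```

```bash
python3 - <<'E'
from h import *
cv2.imwrite(f"pics/s9.png",cv2.resize(env.read_camera("scene")[80:280,60:260,::-1],None,fx=3,fy=3))
E
python3 p.py .441 -.2943 .025 4.3
```

```text
t 18.1 pos [ 0.4419 -0.2956  0.0322] rot [-9.002e+01 -7.000e-02  4.270e+00] F [1.  0.1 0.1] w 0.0273 q [-14.  20.  53. 113. -20.  56.  52.]
turn [ 0.02 -0.03  0.07] then shift mm [-0.8  7.2  1.4] shift if before turn [-0.8  7.2  1.4]
```

View pics/s9.png

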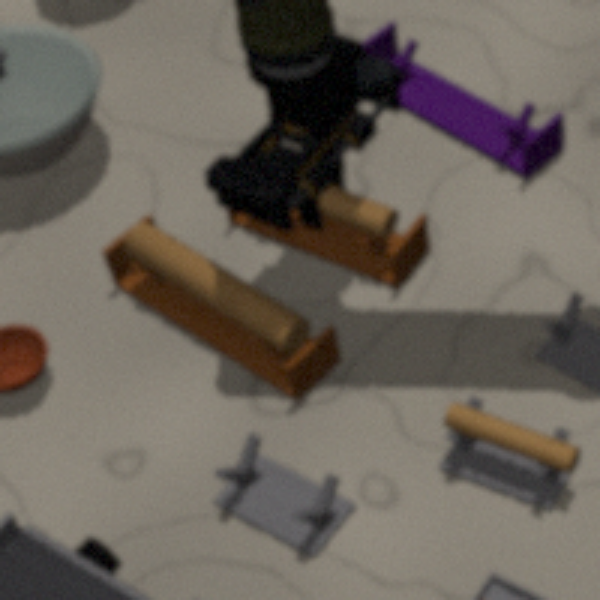

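Emit:
{"name": "carry_out", "arguments": {"targets": [[[-1, 2, 1], [0, 0, 0]], [[0, 2, 0], [0, 0, 0]], [[0, 1, 0], [0, 0, 0]], [[0, 1, 0], [0, 0, 0]], [[0, 1, 0], [0, 0, 0]], [[0, 0, 0], [0, 0, 0]], [[0, 0, 0], [0, 0, 0]]]}}

```text
time_s: 18.8
tool_pos: [0.4409, -0.2945, 0.0247]
tool_rot: [-90.0, -0.1, 4.3]
force: [1.6, -0.8, 0.1]
grip_width: 0.0275
```

Emit:
{"name": "carry_out", "arguments": {"targets": [[[0, 0.6, 0], [0, 0, 0]], [[0, 0.4, 0], [0, 0, 0]], [[0, 0, 0], [0, 0, 0]], [[0, 0, 0], [0, 0, 0]]]}}

```text
time_s: 19.2
tool_pos: [0.441, -0.2945, 0.0245]
tool_rot: [-90.0, -0.1, 4.3]
force: [-0.8, 1.5, 7.9]
grip_width: 0.0274
```

Emit:
{"name": "carry_out", "arguments": {"targets": [[[0, 0, 0], [0, 0, 0]], [[0, 0, 0], [0, 0, 0]], [[0, 0, 0], [0, 0, 0]], [[0, 0, 0], [0, 0, 0]], [[0, 0, 0], [0, 0, 0]], [[0, 0, 0], [0, 0, 0]]], "jaw": 0.65}}

```text
time_s: 19.8
tool_pos: [0.4402, -0.2944, 0.0234]
tool_rot: [-90.0, 0.0, 4.3]
force: [1.2, -1.0, -0.5]
grip_width: 0.0557
```

Emit:
{"name": "carry_out", "arguments": {"targets": [[[0, -8, 0], [0, 0, 0]], [[0, -20, 0], [0, 0, 0]], [[0, -30, 0], [0, 0, 0]], [[0, -30, 0], [0, 0, 0]], [[0, -20, 0], [0, 0, 0]], [[0, 0, 0], [0, 0, 0]]]}}

```text
time_s: 20.4
tool_pos: [0.4422, -0.2957, 0.1348]
tool_rot: [-90.1, -0.3, 4.3]
force: [0.1, 0.0, -0.6]
grip_width: 0.0566
```

```bash
python3 - <<'E'
from h import *
cv2.imwrite(f"pics/s10.png",cv2.resize(env.read_camera("scene")[80:280,60:260,::-1],None,fx=3,fy=3))
E
python3 p.py .5671 -.0105 .10 7.6
```

```text
t 20.45 pos [ 0.4413 -0.2948  0.1331] rot [-90.03  -0.19   4.29] F [ 0.8 -0.   0.6] w 0.0564 q [-21.  11.  58. 108. -10.  66.  45.]
turn [ 0.04 -3.31  0.19] then shift mm [162.3  33.1 265.2] shift if before turn [146.6  33.4 274.2]
```

View pics/s10.png

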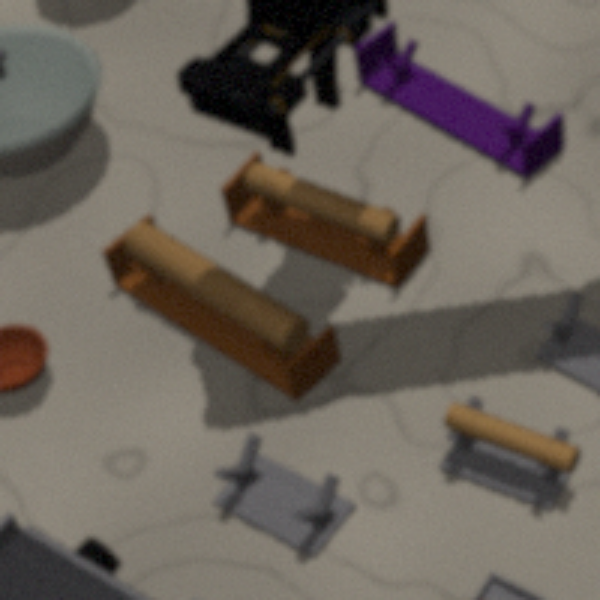

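Emit:
{"name": "carry_out", "arguments": {"targets": [[[0, 0, 0], [0, -3.3, 0]], [[9, 0, 15], [0, 0, 0]], [[18, 0, 30], [0, 0, 0]], [[22, 0, 36], [0, 0, 0]], [[22, 0, 36], [0, 0, 0]], [[22, 0, 36], [0, 0, 0]], [[22, 0, 36], [0, 0, 0]], [[20, 0, 32], [0, 0, 0]], [[15, 0, 24], [0, 0, 0]], [[8, 0, 14], [0, 0, 0]], [[4, 0, 6], [0, 0, 0]], [[0, 0, 0], [0, 0, 0]]]}}

```text
time_s: 21.65
tool_pos: [0.5656, -0.0106, 0.131]
tool_rot: [-90.0, 0.1, 7.6]
force: [0.3, 0.2, -1.0]
grip_width: 0.0567
```

Emit:
{"name": "carry_out", "arguments": {"targets": [[[0, 20, 0], [0, 0, 0]], [[0, 25, 0], [0, 0, 0]], [[0, 5, 0], [0, 0, 0]], [[0, 0, 0], [0, 0, 0]], [[0, 0, 0], [0, 0, 0]]]}}

```text
time_s: 22.15
tool_pos: [0.5664, -0.0114, 0.0826]
tool_rot: [-90.0, -0.1, 7.5]
force: [-0.2, 0.3, 0.3]
grip_width: 0.0568
```

```bash
python3 - <<'E'
from h import *
cv2.imwrite(f"pics/s11.png",cv2.resize(env.read_camera("scene")[120:300,130:330,::-1],None,fx=3,fy=3))
E
python3 p.py .5671 -.0105 .021 7.6
```

```text
t 22.2 pos [ 0.5667 -0.0111  0.0828] rot [-90.    -0.11   7.51] F [-0.1  0.4  0.2] w 0.0564 q [-40.  18.  45. 106. -15.  61.  18.]
turn [ 0.   -0.09  0.11] then shift mm [ 0.5 61.8  0.6] shift if before turn [ 0.3 61.8  0.6]
```

View pics/s11.png

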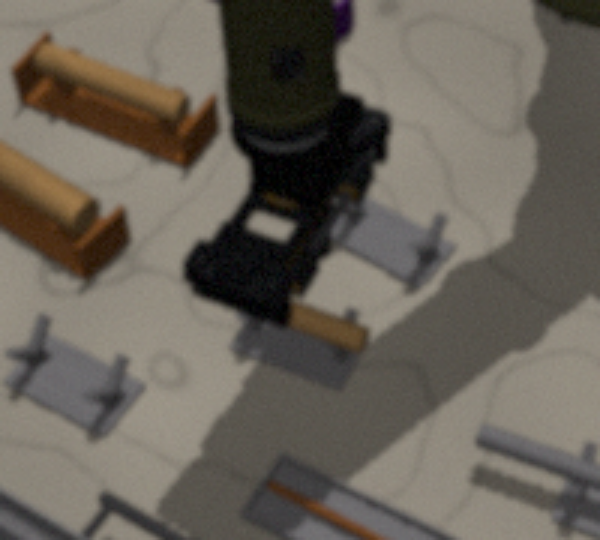

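Emit:
{"name": "carry_out", "arguments": {"targets": [[[0.5, 12, 0.5], [0, 0, 0]], [[0, 18, 0], [0, 0, 0]], [[0, 16, 0], [0, 0, 0]], [[0, 10, 0], [0, 0, 0]], [[0, 5.5, 0], [0, 0, 0]], [[0, 0, 0], [0, 0, 0]], [[0, 0, 0], [0, 0, 0]]]}}

```text
time_s: 22.9
tool_pos: [0.5668, -0.0099, 0.0204]
tool_rot: [-90.0, -0.0, 7.6]
force: [-0.6, 0.6, 0.8]
grip_width: 0.0567
```

Emit:
{"name": "carry_out", "arguments": {"targets": [[[0, 0, 0], [0, 0, 0]], [[0, 0, 0], [0, 0, 0]], [[0, 0, 0], [0, 0, 0]], [[0, 0, 0], [0, 0, 0]], [[0, 0, 0], [0, 0, 0]], [[0, 0, 0], [0, 0, 0]]], "jaw": 0.1, "squeeze": 20}}

```text
time_s: 23.5
tool_pos: [0.5667, -0.0097, 0.0202]
tool_rot: [-90.0, -0.0, 7.6]
force: [0.2, -0.2, -0.5]
grip_width: 0.0215
```

Emit:
{"name": "carry_out", "arguments": {"targets": [[[0, -4, 0], [0, 0, 0]], [[0, -10, 0], [0, 0, 0]], [[0, -16, 0], [0, 0, 0]], [[0, -25, 0], [0, 0, 0]], [[0, -25, 0], [0, 0, 0]], [[0, -15, 0], [0, 0, 0]], [[0, 0, 0], [0, 0, 0]], [[0, 0, 0], [0, 0, 0]]], "squeeze": 22}}

```text
time_s: 24.3
tool_pos: [0.5662, -0.0095, 0.115]
tool_rot: [-90.0, -0.0, 7.6]
force: [-0.4, -0.3, -0.0]
grip_width: 0.0215
```

```bash
python3 - <<'E'
from h import *
cv2.imwrite(f"pics/s12.png",cv2.resize(env.read_camera("scene")[120:300,130:330,::-1],None,fx=3,fy=3))
E
python3 p.py .4457 .2952 .11 -4.6
```

```text
t 24.35 pos [ 0.5657 -0.0096  0.1143] rot [-8.998e+01  7.000e-02  7.590e+00] F [0.3 0.3 0.2] w 0.0215 q [-41.  16.  46. 104. -13.  65.  17.]
turn [-1.000e-02  1.219e+01 -7.000e-02] then shift mm [-144.1    4.3  294.2] shift if before turn [-78.7   4.5 318. ]
```

View pics/s12.png

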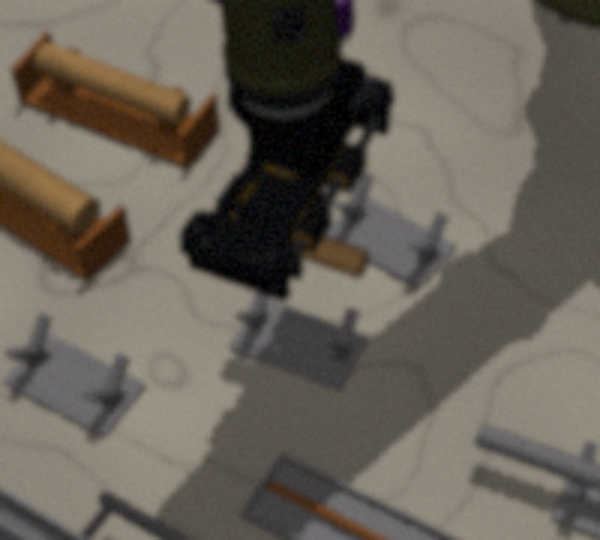

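Emit:
{"name": "carry_out", "arguments": {"targets": [[[0, 0, 0], [0, 6.1, 0]], [[0, 0, 0], [0, 6.1, 0]], [[-8, 0, 16], [0, 0, 0]], [[-16, 0, 33], [0, 0, 0]], [[-19, 0, 39], [0, 0, 0]], [[-19, 0, 39], [0, 0, 0]], [[-19, 0, 39], [0, 0, 0]], [[-19, 0, 39], [0, 0, 0]], [[-18, 0, 36], [0, 0, 0]], [[-14, 0, 28], [0, 0, 0]], [[-8, 0, 16], [0, 0, 0]], [[-4, 0, 9], [0, 0, 0]]]}}

```text
time_s: 25.55
tool_pos: [0.4446, 0.2963, 0.1136]
tool_rot: [-90.1, 0.1, -4.4]
force: [0.0, 0.0, -0.0]
grip_width: 0.0211
```

Emit:
{"name": "carry_out", "arguments": {"targets": [[[0, 0, 0], [0, 0, 0]], [[0, 0, 0], [0, 0, 0]]]}}

```text
time_s: 25.75
tool_pos: [0.4469, 0.2934, 0.1145]
tool_rot: [-90.1, 0.0, -4.7]
force: [0.7, -0.9, -0.0]
grip_width: 0.0212
```

```bash
python3 - <<'E'
from h import *
cv2.imwrite(f"pics/s13.png",cv2.resize(env.read_camera("scene")[140:340,260:460,::-1],None,fx=3,fy=3))
cv2.imwrite(f"pics/t13.png",env.read_camera("top")[:,:,::-1])
E
python3 p.py .4457 .2958 .0205 -4.6
```

```text
t 25.85 pos [0.4473 0.2931 0.1149] rot [-90.04  -0.    -4.77] F [ 0.4  0.  -0.5] w 0.0214 q [-71.  10.  38. 108.  -7.  64. -35.]
turn [ 0.04 -0.17  0.  ] then shift mm [-1.8 94.4  2.5] shift if before turn [-1.8 94.4  2.6]
```

View pics/s13.png

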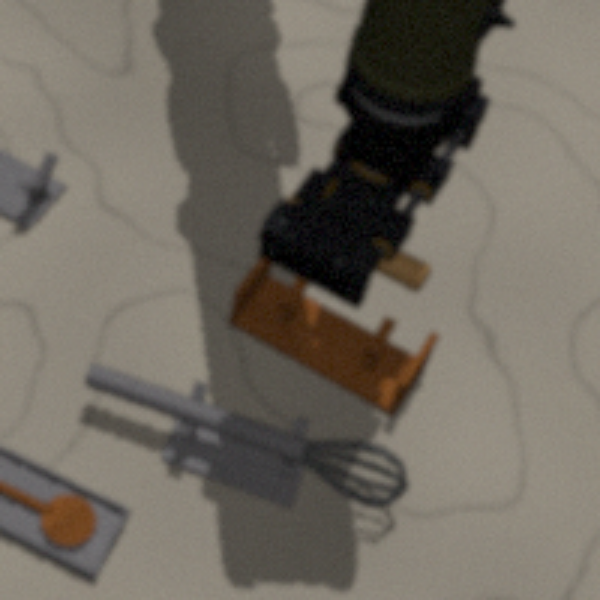

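View pics/t13.png

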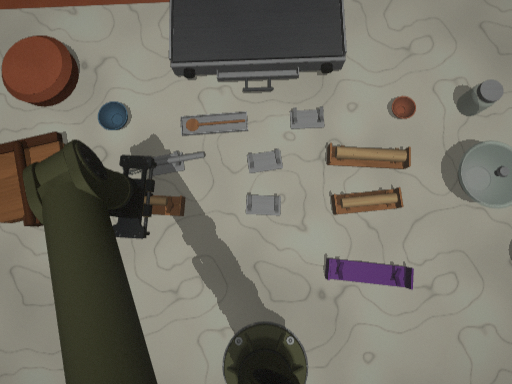

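Emit:
{"name": "carry_out", "arguments": {"targets": [[[-1.5, 15, 2.5], [0, -0.1, 0]], [[0, 22, 0], [0, 0, 0]], [[0, 22, 0], [0, 0, 0]], [[0, 15, 0], [0, 0, 0]], [[0, 9, 0], [0, 0, 0]], [[0, 4, 0], [0, 0, 0]], [[0, 0, 0], [0, 0, 0]], [[0, 0, 0], [0, 0, 0]]]}}

```text
time_s: 26.65
tool_pos: [0.4459, 0.2978, 0.0288]
tool_rot: [-89.9, -0.1, -4.5]
force: [-0.4, -0.6, 0.0]
grip_width: 0.0211
```

```bash
python3 - <<'E'
from h import *
cv2.imwrite(f"pics/s14.png",cv2.resize(env.read_camera("scene")[190:340,290:440,::-1],None,fx=4,fy=4))
cv2.imwrite(f"pics/t14.png",cv2.resize(env.read_camera("top")[140:260,90:230,::-1],None,fx=5,fy=5))
E
python3 p.py .4457 .2958 .0205 -4.6
```

```text
t 26.75 pos [0.4459 0.298  0.0289] rot [-8.992e+01 -6.000e-02 -4.520e+00] F [ 0.1 -0.4 -0.6] w 0.0215 q [-69.  17.  36. 112. -13.  54. -30.]
turn [-0.08  0.08  0.06] then shift mm [ 0.   8.4 -2.2] shift if before turn [ 0.   8.4 -2.2]
```

View pics/s14.png

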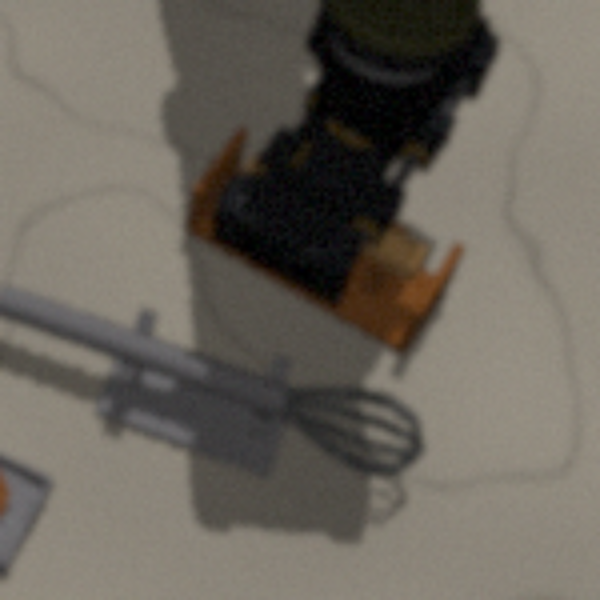

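View pics/t14.png

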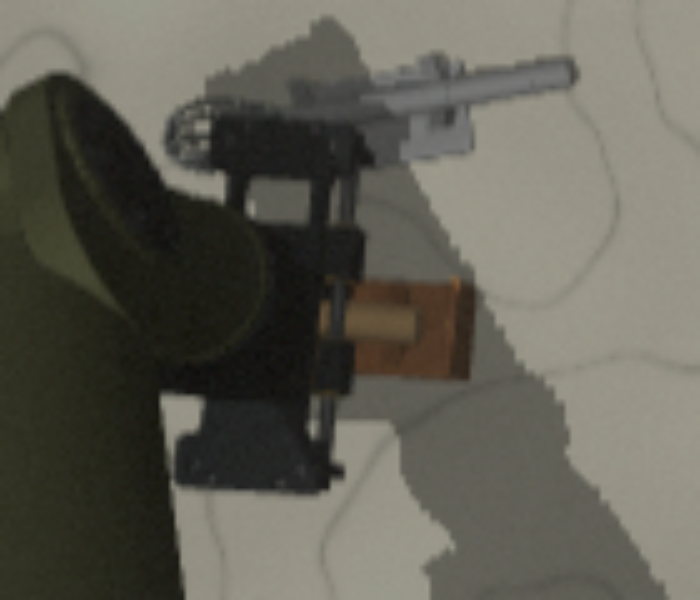

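```bash
python3 - <<'E'
from h import *
q=np.load if 0 else None
st=place([np.array([[-s*.066,w,.046] for s in(1,) for w in(-.028,.028)])],.4457,.2952,np.radians(85.4))[0]
for n,o,k in(("top",(90,140),5),("scene",(290,190),4)):
    f=lambda P:np.round((proj(n,P)-o)*k)
    print(n,"stop inner top edge -y",f(st))
    for e in(-1,1):
        pe=place([np.array([[e*.055,0,.048],[e*.055,0,.059]])],.4459,.2972,np.radians(85.4))[0]
        print(n,"pin end",e,f(pe))
    st2=place([np.array([[.066,w,.046] for w in(-.028,.028)])],.4457,.2952,np.radians(85.4))[0]
    print(n,"stop inner +y",f(st2))
E
```

```text
top stop inner top edge -y [[447. 276.]
 [439. 376.]]
top pin end -1 [[419. 324.]
 [414. 322.]]
top pin end 1 [[225. 313.]
 [218. 311.]]
top stop inner +y [[216. 263.]
 [206. 362.]]
scene stop inner top edge -y [[201. 191.]
 [249. 127.]]
scene pin end -1 [[245. 168.]
 [248. 157.]]
scene pin end 1 [[419. 263.]
 [424. 252.]]
scene stop inner +y [[411. 308.]
 [456. 239.]]
```

Emit:
{"name": "carry_out", "arguments": {"targets": [[[0, 2, -1], [0, 0, 0]], [[0, 2, -1.2], [0, 0, 0]], [[0, 1.5, 0], [0, 0, 0]], [[0, 1, 0], [0, 0, 0]], [[0, 1, 0], [0, 0, 0]], [[0, 0, 0], [0, 0, 0]], [[0, 0, 0], [0, 0, 0]]]}}

```text
time_s: 27.45
tool_pos: [0.4454, 0.2953, 0.0207]
tool_rot: [-90.0, -0.0, -4.5]
force: [0.7, -0.2, -0.7]
grip_width: 0.0214
```

Emit:
{"name": "carry_out", "arguments": {"targets": [[[0, 0.5, 0], [0, 0, 0]], [[0, 0.5, 0], [0, 0, 0]], [[0, 0, 0], [0, 0, 0]], [[0, 0, 0], [0, 0, 0]]]}}

```text
time_s: 27.85
tool_pos: [0.4459, 0.2954, 0.02]
tool_rot: [-90.0, -0.1, -4.5]
force: [0.9, -0.1, 3.5]
grip_width: 0.0212
```

Emit:
{"name": "carry_out", "arguments": {"targets": [[[0, 0.4, 0], [0, 0, 0]], [[0, 0, 0], [0, 0, 0]], [[0, 0, 0], [0, 0, 0]]]}}

```text
time_s: 28.15
tool_pos: [0.4459, 0.2954, 0.02]
tool_rot: [-90.0, -0.1, -4.5]
force: [2.2, -2.0, 7.6]
grip_width: 0.0211
```

Emit:
{"name": "carry_out", "arguments": {"targets": [[[0, 0, 0], [0, 0, 0]], [[0, 0, 0], [0, 0, 0]], [[0, 0, 0], [0, 0, 0]], [[0, 0, 0], [0, 0, 0]], [[0, 0, 0], [0, 0, 0]], [[0, 0, 0], [0, 0, 0]]], "jaw": 0.55}}

```text
time_s: 28.75
tool_pos: [0.4449, 0.2953, 0.019]
tool_rot: [-90.0, 0.0, -4.5]
force: [0.1, 0.6, 0.9]
grip_width: 0.0477
```

Emit:
{"name": "carry_out", "arguments": {"targets": [[[0, -8, 0], [0, 0, 0]], [[0, -20, 0], [0, 0, 0]], [[0, -30, 0], [0, 0, 0]], [[0, -30, 0], [0, 0, 0]], [[0, -30, 0], [0, 0, 0]], [[0, -30, 0], [0, 0, 0]], [[0, -10, 20], [0, 0, 0]], [[0, 0, 40], [0, 0, 0]], [[0, 0, 40], [0, 0, 0]], [[0, 0, 30], [0, 0, 0]], [[0, 0, 20], [0, 0, 0]], [[0, 0, 0], [0, 0, 0]]]}}

```text
time_s: 29.95
tool_pos: [0.4556, 0.4483, 0.177]
tool_rot: [-90.0, -0.0, -4.3]
force: [-0.6, 0.8, -0.6]
grip_width: 0.0481
```

```bash
python3 m.py; python3 - <<'E'
import pickle,cv2
m,ov=pickle.load(open("masks.pkl","rb"))
for n in ov: cv2.imwrite(f"pics/fin_{n}.png",cv2.resize(ov[n],None,fx=1.5,fy=1.5))
E
python3 - <<'E'
import sys; sys.path.insert(0,'.')
from h import *
import pickle
masks,ov=pickle.load(open("masks.pkl","rb"))
for l,c in dict(pin_short_mid=(.4457,.2952,1.49),pin_medium_mid=(.441,-.2958,1.646),pin_long_mid=(.5701,-.3098,1.48)).items():
    M={n:masks[n,l][0].astype(float) for n in("scene","top") if masks[n,l]}
    p,f=fit(pin(*PINS[l]),M,list(c)); print(l,np.round(p[:2],4),np.degrees(p[2]).round(1),f.round(3))
E
```

```text
scene pin_short_mid [(0.65, array([373., 247.]), 485)]
scene pin_medium_mid [(0.6, array([166., 148.]), 548)]
scene pin_long_mid [(0.91, array([131., 178.]), 872)]
scene stand_short [(0.82, array([368., 258.]), 1209)]
scene stand_medium []
scene stand_long [(0.74, array([213., 115.]), 1279), (0.68, array([140., 189.]), 1160)]
scene whisk_mid [(0.76, array([346., 286.]), 942)]
top pin_short_mid [(0.79, array([156., 206.]), 342), (0.23, array([365., 162.]), 784)]
top pin_medium_mid [(0.59, array([371., 202.]), 576)]
top pin_long_mid [(0.67, array([369., 154.]), 811)]
top stand_short [(0.86, array([160., 210.]), 824), (0.24, array([372., 153.]), 912)]
top stand_medium [(0.77, array([360., 208.]), 753)]
top stand_long [(0.83, array([363., 161.]), 820), (0.79, array([367., 272.]), 1819)]
top whisk_mid [(0.74, array([165., 160.]), 526)]
pin_short_mid [0.4459 0.2954] 86.0 0.27
pin_medium_mid [ 0.4417 -0.2958] 94.4 0.21
pin_long_mid [ 0.5701 -0.3087] 85.2 0.249
```

View pics/fin_scene.png

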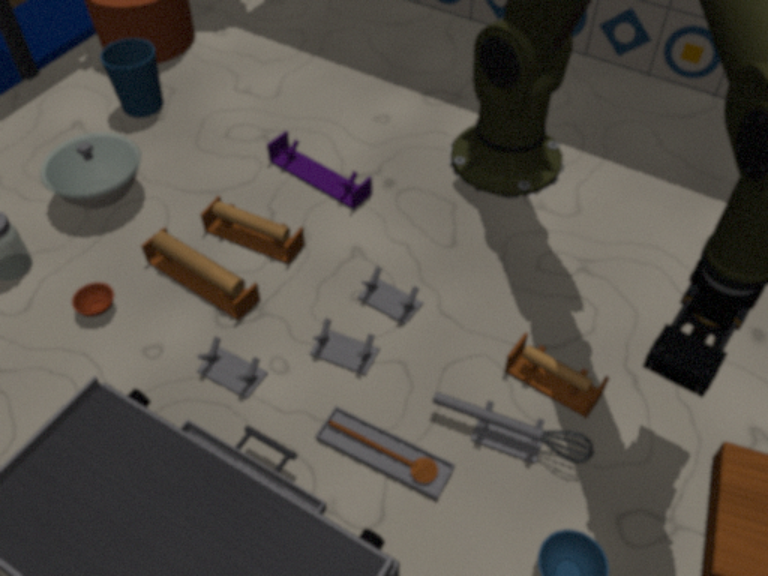

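View pics/fin_top.png

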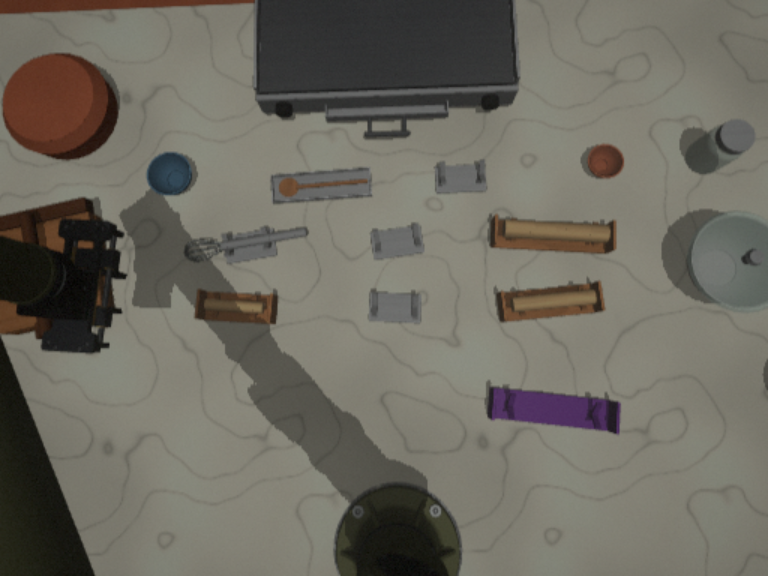

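```bash
python3 -c "
from cell import env
print(env.sign_off())"
```

```text
the job is handed in; nothing more can be done
None
```

I put all three pins in their brown stands, in the order long, medium, short, and handed the job in at about 31 s of the 83 s allowed. I lowered each pin until the wrist force rose by 5–8 N at its expected seated height, and only then released it. The highest force reading at the end of any move was about 8 N.

- **Pins:** Final fits over both cameras put each pin within about 1 mm of its stand's fitted centre and 1° of its axis. That is inside the 11 mm of room at each end.
- **Whisk and decoy:** In the last pictures the whisk still lies on its rest and the purple decoy is untouched. The gripper was clear of everything.
- **Disagreements:**
  - The two cameras differed by 2–5 mm in x, so I used averages.
  - The last stand detection missed the medium stand in the scene view. Both pictures still show it with its pin seated.

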